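# Unlock the folding stay and shut the specimen case

### The arm

A 6-joint arm with a two-finger parallel gripper is mounted at the origin on the work surface. World frame = base frame: x ahead of the robot, y to its left, z up, the work surface at z = 0. Lengths are in m, angles in rad, forces in N, time in s.
With the tool pointing down it reaches from about 0.35 to 0.925 m from the base axis. Payload 6.4 kg.
Tool frame: the origin (TCP) lies on the centre line of the jaws, within the pads' length; the fingertips stand 19 mm ahead of it and the grasp point (between the pads) is the TCP; z points along the fingers, y is the direction in which the jaws open and shut (so a half turn about z gives the same grasp; the last joint's range is limited). The gripper opens to 85 mm and grips with 20 to 120 N. Pads are 22 mm wide; open, the fingers measure 114 mm over their backs; the gripper's body (76 mm by 85 mm) begins 54 mm behind the grasp point. The pads swing forward as they close: fully open they stand 13 mm farther back than shut.
Start: joints at [1.055, 0.245, 1.558, -0, 1.339, -0.174], TCP at [0.218, 0.612, 0.25] pointing down, gripper open.
Joint ranges: [-3.13, 3.13], [-1.02, 2.26], [0.13, 2.54], [-0.95, 4.09], [0.21, 2.88], [-2.74, 2.74]. Speed limits (rad/s): [2.57, 2.57, 3.14, 3.14, 3.14, 3.14].

### API

Orientations are given as a unit quaternion [w, x, y, z].
In Python, from bench import manip, eyes gives the robot as it stands. The module is installed in compiled form; this text tells all that it offers.
- The arm moves only by the shell command python3 -m creep 'ROWS' [OPENING] [FORCE]. ROWS is JSON, a list of rows, each a list of 2 entries, a list of its own where there are three numbers: the shift along the tool's x, y, z in m, then the turn, a rotation vector about the tool's x, y, z in degrees. A call has 1 to 5 rows; each row is the pose to reach, as a shift and turn from the pose measured when the call began, along the tool's axes at that moment; what a row does not reach only later rows make up. A row lasts 1/10 s, in which the tool goes at most 50 mm and 8.59 degrees, less where a joint would pass 70% of its speed; a pose out of reach is approached as far as the arm can. A call with a gripper value outside its range is refused whole. OPENING is the closure, from -1 (fully open) to 1 (shut), so that 0 is half open, set as the call begins (- or left out, the last holds). The fingers move at their own pace and stop on an object; FORCE is the grip in N (left out, the last holds). Time passes only in rows, so rows that repeat a pose let the fingers close. It gives the time, the measured TCP pose, the force and the opening at its end, in the units of the state.
- manip.observe(): the state, without advancing time (a new reading comes with each control period).
- eyes.read_camera(name): name is "scene" or "top" or "wrist"; returns a dict with "image" (420x560x3 uint8, red, green, blue), "vertical_fov" (degrees; the focal length in pixels is half the picture's height over the tangent of half this angle, whatever the lens; pixels are square), "cx", "cy" (the principal point, pixels), "k1" (the pictures are not rectified: a ray, as slopes to the right and down, at radius r is drawn at 1 + k1 r^2 times it, then the intrinsics apply), "origin" and "rotation" of the camera in the world. Camera axes: x right, y up, looking along -z (the intrinsics and any distortion apply to the point x, -y, -z); pixel columns grow to the right and rows downward; lengths in m; the calibration is good to about 2 mm. A picture is of the moment at which its call begins. There is no depth.
- manip.sign_off(): hands the job in, once; it reports no verdict.
Trained networks look in the newest picture that a camera, given by its name, has taken for a name from the list of things; names that differ only in an ending like _2 or _b are one class to them, and where a whole thing is asked for, a point or a joint stands for the part that bears it (a point fixed in the world has none). Each returns a list of dicts, best first, with "p" (0 to 1); they miss things now and then, are a little off and sometimes report something else, mostly with a low value. They report only what shows in the picture. A call takes as long as a camera call.
- eyes.boxes_of(camera, thing): "point" ([x, y, z] in m, in the coordinates of the camera as it stood for that picture, good to about 4 mm: the middle of the surface that is visible of it).
- eyes.trace(camera, thing): "region" (420x560 bool, what is visible of it).
- eyes.place_of(camera, thing): "point" ([x, y, z] in m, in the coordinates of the camera as it stood for that picture, good to about 4 mm: a listed point, or the origin of a listed thing).
The state is a dict: "clock": time; "joint_positions": joint angles; "dq": joint speeds; "tau": joint torques, N m; "position": TCP position; "tcp_rot": TCP orientation; "wrist_force": force on the tool from outside, world axes, zero at the start; "ft_torque": the same for the moment, N m; "finger_gap": opening from 0.0 (shut) to 1.0 (fully open).
Only numpy, scipy, OpenCV 4.12 (cv2) and the standard library are available. Lean on these libraries where they do the work, as an engineer would, in place of code of your own. Each camera call takes 0.05 s, during which the arm holds its last target.

### The job

Shut the wooden mineral specimen case: lift the knee of its folding steel lid stay well past centre so that the stay unlocks, then lower the lid under control without letting it fall, and press its front edge home until the catch has snapped. Never force the lid against the locked stay or strain the stay, press no harder than the catch needs so that the felt under the lid is not crushed, and leave the specimens and everything else on the bench where they are.

Things in the scene. Friction and masses are not known exactly. Their poses are not given: they have to be found in the camera images.
- case: Open plywood specimen case, fixed to the bench: 220 mm deep (x), 270 wide (y), 85 high to the rim, walls 9, white dividers inside to 48 mm. Origin: centre of its underside; x points to the hinge side, -x to its front, y to the end wall with the stay, z up. A felt strip on the rim cushions the lid.
- lid (a joint): Angle of the plywood lid (220 x 270 x 12 mm, 0.4 to 0.7 kg), rad: 0 shut on the felt, about -0.004 when the catch holds it, 1.31 open as at the start, propped by the locked stay. Stay unlocked, friction holds it while steeper than about 1.1; lower, it falls unless held (a fall: beyond 1.8 rad/s).
- hinge (a point): Middle of the hinge line, which runs along the case's y at rim height, 85 mm above the bench, over the case's rear face.
- handle (a point): Middle of the lid's bow handle: round steel bar 10 mm thick, 100 long, parallel to the hinge line, its centre 42 mm off the lid's outer face and 190 from the hinge line. Lid open: behind the lid, 280 mm above the bench; shut: on top, at 139 mm. Held from above, the bar can turn between the fingers through the whole swing.
- front_edge (a point): Middle of the lid's front edge on its outer (shut: upper) face, 220 mm from the hinge line, 97 mm above the bench when shut. The strip between it and the handle bar, 30 mm wide, is the place to press.
- catch (a point): Spring bolt with bevelled nose inside the middle of the case's front wall, 18 mm below the rim. The lid's tongue comes to rest on it with the lid at about 0.03 rad (front edge 6 to 7 mm proud). 11 to 19 N down near the front edge, rising all the way, take it over the nose at about 0.01 rad; then it snaps and the lid goes down on the felt and stays.
- knee (a joint): Angle between the stay's two straps, rad: -0.14 locked (sagging past straight towards the lid, on its stop, as at the start), 0 straight, positive past centre, 0.8 with the lid at 1.17, 2.9 folded, lid shut. The rivet is stiff: 4 to 7 N at the knee move it. Between 0.5 and 1.0 it stays where it is left; if only just past centre, nudging the lid back can lock it again.
- knee_rivet (a point): The knee: centre of the steel rivet barrel, 17 mm in diameter, 14 long along the hinge line, free to turn between two fingers on its ends. Straps 14 mm wide, 3.5 thick. At the start 120 mm above the bench, 70 in front of the hinge line, about 45 clear of the lid; a hand leaning 35 to 40 degrees towards the case front clears the lid. To unlock, it swings up and forward.
- stay_foot (a point): Lower pivot of the stay on the inside of the end wall: 30 mm below the rim, 112 in front of the hinge line. The knee moves on a circle of radius 77.3 mm about it, square to the hinge line. Both straps are 77.3 mm between pins.
- bracket (a joint): How far the stay's sheet-metal foot bracket is sprung along the line of the open stay, m: 0 unloaded, about 1 mm for 15 N along the stay (about 6 N on the handle while the stay is locked), minus when the stay is pushed down. Beyond 3 mm either way it is bent.
- felt (a joint): How far the felt strip on the front rim is squashed, m: 0 bare, about 0.8 mm with the lid shut and held by the catch, 0.04 mm more for each N pressed near the front edge; beyond 1.8 mm (some 25 N) it is crushed.
- quartz: Pale pointed crystal, 30 mm across, 38 mm high, loose in a compartment of the case. Origin under its centre.
- galena: Grey blocky crystal, 26 mm, 31 mm high, loose in a compartment of the case. Origin under its centre.
- feldspar: Pinkish pebble, 44 mm across, 24 mm high, loose in a compartment of the case. Origin under its centre.
- basalt: Black pebble, 42 mm across, 21 mm high, loose in a compartment of the case. Origin under its centre.
- water_bottle: Steel bottle with black cap, 72 mm across, 206 mm high, standing on the bench. Origin under its centre.
- handbook: Blue closed book, 154 x 214 x 15 mm, lying on the bench. Origin under its centre.
- streak_plate: White ceramic tile, 50 x 50 x 7 mm, on the bench. Origin under its centre.
- loupe: Folding pocket magnifier, lens 42 mm across, 80 mm long, 10 mm high, on the bench. Origin under the lens.
- marker: White marker pen with black cap, 133 mm long, 15 mm thick, on the bench. Origin under its middle.
- hematite: Black stone, 44 mm across, 26 mm high, on the bench. Origin under its centre.

How it is judged:
On the way:
1. the stay's knee is lifted past centre while the lid still stands open (knee above 0.3 rad, lid above 1.0 rad) (value of joint knee above 0.3 rad and value of joint lid above 1 rad), for 0.2 s.
At the end, for the whole second after the job is handed in: the lid lies shut on its felt, held by the catch and at rest (lid angle below 0.008 rad, under 2 mm at the front edge), with the stay folded away inside (knee above 2.7 rad) (value of joint lid below 0.008 rad and value of joint knee above 2.7 rad and velocity of joint lid between -0.05 and 0.05 rad/s); the robot touches nothing.
It fails at once if the lid is let fall or slammed (closing faster than 1.8 rad/s) (velocity of joint lid below -1.8 rad/s).
It fails at once if the lid is pressed so hard, or comes down so hard, that the felt is crushed (squashed more than 1.8 mm, some 25 N at the front edge) (value of joint felt above 0.0018 m).
It fails at once if the stay is forced (its foot bracket sprung more than 3 mm either way) (value of joint bracket above 0.003 m or value of joint bracket below -0.003 m).
It fails at once if a specimen in the case is shifted more than 20 mm (distance of any of quartz, galena, feldspar, basalt from where it was at the start of the episode above 0.02 m).
It fails at once if something else on the bench is shifted more than 20 mm (distance of any of water_bottle, handbook, streak_plate, loupe, marker, hematite from where it was at the start of the episode above 0.02 m).
It also fails if it takes over 72 s, if anything falls off the work surface, if the arm or the gripper's body presses on something with over 40 N, if the wrist force passes 120 N, or if a joint passes its speed limit or range.

## Working session

There is one attempt and no reset: what is moved stays moved. The work goes in short steps, Python scripts to look and compute and a shell command to move; the robot and the scene stay as the last step left them, time stands still between calls to the robot, and variables do not carry over. Pictures are saved under pics/ and viewed, and the job is handed in when it is done.

```bash
mkdir -p pics; ls; cat > h.py <<'E'
import numpy as np, cv2
from bench import manip, eyes
from scipy.spatial.transform import Rotation as R
def shot(c,f):
    d=eyes.read_camera(c); cv2.imwrite('pics/'+f,d['image'][:,:,::-1]); return d
def w(d,p): return np.array(d['origin'])+np.array(d['rotation'])@np.array(p)
def rot(q): return R.from_quat([q[1],q[2],q[3],q[0]])
E
python3 - <<'E'
from h import *
np.set_printoptions(precision=4,suppress=True)
s=manip.observe(); print(s)
for c in ('scene','top'):
    d=shot(c,c+'0.png')
    print(c,d['origin'],np.array(d['rotation']).tolist(),d['vertical_fov'])
    for t in ('case','hinge','handle','front_edge','catch','knee_rivet','stay_foot'):
        r=eyes.place_of(c,t)
        print(t,[(round(x['p'],2),w(d,x['point'])) for x in r[:2]])
print(manip.observe()['clock'])
E
```

```text
pics
{'clock': 0.0, 'joint_positions': array([ 1.0549,  0.2458,  1.559 ,  0.    ,  1.3387, -0.1741]), 'dq': array([ 0.0009, -0.0004,  0.0019, -0.0011,  0.0003,  0.0002]), 'tau': array([  0.0001, -42.9504, -32.6139,  -0.    ,   0.0052,   0.    ]), 'position': array([0.2176, 0.612 , 0.2492]), 'tcp_rot': array([-0.0003,  0.1701,  0.9854, -0.0009]), 'wrist_force': array([-0.434 , -0.2112,  0.528 ]), 'ft_torque': array([-0.015 , -0.0228,  0.0102]), 'finger_gap': 1.0004703949616256}
scene [1.3657 0.7031 1.1137] [0.38097564166913545, 0.17763861014652785, 0.3705328969040045, 0.8282556712464616] 43.57101546448556Traceback (most recent call last):
  File "<stdin>", line 9, in <module>
  File "h.py", line 6, in w
    def w(d,p): return np.array(d['origin'])+np.array(d['rotation'])@np.array(p)
                                             ~~~~~~~~~~~~~~~~~~~~~~~^~~~~~~~~~~~
ValueError: matmul: Input operand 1 has a mismatch in its core dimension 0, with gufunc signature (n?,k),(k,m?)->(n?,m?) (size 3 is different from 4)
```

Rotation is a quaternion.

```bash
sed -i "s/np.array(d\['rotation'\])@np.array(p)/rot(d['rotation']).apply(p)/" h.py
python3 - <<'E'
from h import *
np.set_printoptions(precision=4,suppress=True)
for c in ('scene','top'):
    d=shot(c,c+'0.png')
    print(c,d['origin'],np.array(d['rotation']).tolist(),d['vertical_fov'],d['cx'],d['cy'],d['k1'])
    for t in ('case','hinge','handle','front_edge','catch','knee_rivet','stay_foot','water_bottle','handbook'):
        r=eyes.place_of(c,t)
        print(t,[(round(x['p'],2),w(d,x['point'])) for x in r[:2]])
print(manip.observe()['clock'])
E
```

```text
scene [1.3657 0.7031 1.1137] [0.38097564166913545, 0.17763861014652785, 0.3705328969040045, 0.8282556712464616] 43.57101546448556 277.432846663598 209.20523692794626 -0.02720817430744826
case [(0.69, array([ 0.53  , -0.0345,  0.0007]))]
hinge [(0.69, array([ 0.5095, -0.1433,  0.0849])), (0.65, array([0.6242, 0.4185, 0.0055]))]
handle [(0.93, array([ 0.513 , -0.1485,  0.2864]))]
front_edge [(0.56, array([ 0.5161, -0.1012,  0.297 ]))]
catch [(0.71, array([0.545 , 0.0516, 0.0655]))]
knee_rivet [(0.65, array([ 0.6391, -0.096 ,  0.1208]))]
stay_foot [(0.58, array([ 0.644 , -0.0574,  0.0545]))]
water_bottle [(0.83, array([ 0.5991, -0.4016,  0.0019]))]
handbook [(0.74, array([ 0.371 ,  0.3588, -0.003 ]))]
top [0.386  0.0129 1.4118] [0.7144894776609965, 0.04116370811560216, -0.038804678223652536, -0.6973553845736394] 55.86509508564418 279.80504094447895 205.85533696037592 -0.0023329765981935048
case [(0.59, array([ 0.5276, -0.0354,  0.0001]))]
hinge [(0.83, array([ 0.5074, -0.1463,  0.0867]))]
handle [(0.7, array([ 0.5937, -0.3954,  0.0015])), (0.65, array([ 0.5025, -0.1454,  0.2818]))]
front_edge [(0.7, array([ 0.5111, -0.0947,  0.3015]))]
catch [(0.86, array([0.5428, 0.0515, 0.0664]))]
knee_rivet [(0.62, array([0.5358, 0.2893, 0.0026])), (0.55, array([ 0.6363, -0.0966,  0.1169]))]
stay_foot [(0.71, array([0.5383, 0.29  , 0.0019])), (0.61, array([ 0.6395, -0.0547,  0.0543]))]
water_bottle [(0.8, array([ 0.5952, -0.3981, -0.0028]))]
handbook [(0.8, array([ 0.373 ,  0.3567, -0.0003])), (0.55, array([ 0.594 , -0.3998, -0.0024]))]
1.1
```

View pics/scene0.png

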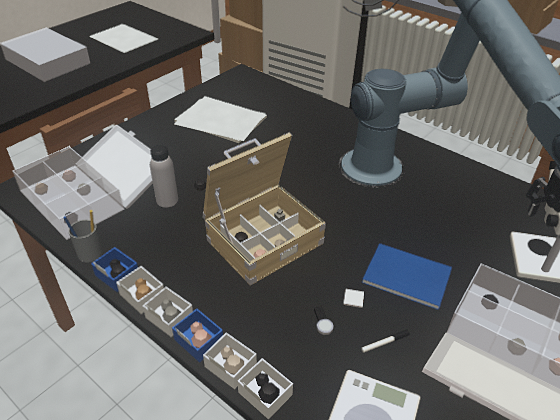

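View pics/top0.png

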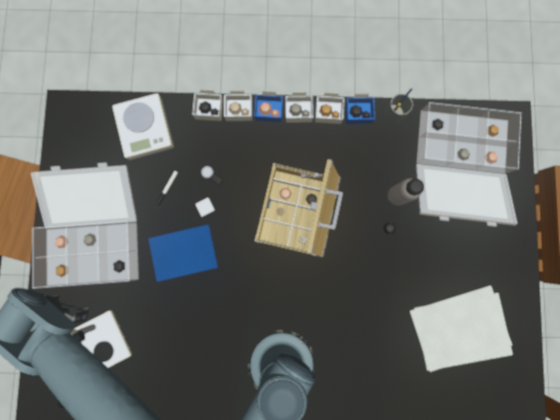

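The scene view shows the open case at about (265,225), with the stay on the far-x end wall at about (222,205) and the bottle behind the lid. The networks agree across both cameras, apart from some low-p strays. Next I fit the case frame.

```bash
cat > fit.py <<'E'
from h import *
from scipy.optimize import least_squares
M={'case':(0,0,0),'hinge':(.11,0,.085),'catch':(-.105,0,.067),'knee_rivet':(.04,.118,.12),'stay_foot':(-.002,.12,.055),'handle':(.11-.190*np.cos(1.31)+.054*np.sin(1.31),0,.085+.190*np.sin(1.31)+.054*np.cos(1.31)),'front_edge':(.11-.22*np.cos(1.31)+.012*np.sin(1.31),0,.085+.22*np.sin(1.31)+.012*np.cos(1.31))}
E
python3 - <<'E'
from fit import *
np.set_printoptions(precision=4,suppress=True)
obs=[]
for c in ('scene','top'):
    d=eyes.read_camera(c)
    for t in M:
        for x in eyes.place_of(c,t)[:3]:
            p=w(d,x['point'])
            if np.linalg.norm(p[:2]-[.53,-.035])<.2: obs.append((t,p,c))
# unknown case x,y,yaw and stay y
def pr(v,t):
    m=np.array(M[t],float)
    if t in('knee_rivet','stay_foot'): m[1]=v[3]
    c,s=np.cos(v[2]),np.sin(v[2])
    return np.array([v[0]+c*m[0]-s*m[1],v[1]+s*m[0]+c*m[1],m[2]])
f=lambda v:np.concatenate([pr(v,t)-p for t,p,_ in obs])
r=least_squares(f,[.53,-.035,-1.755,.118],loss='soft_l1',f_scale=.004)
print(r.x)
for t,p,c in obs: print(c,t,p,(p-pr(r.x,t))*1000)
print('knee',pr(r.x,'knee_rivet'),'foot',pr(r.x,'stay_foot'))
E
```

```text
[ 0.5293 -0.0351 -1.7509  0.1164]
scene case [ 0.5316 -0.033   0.0008] [2.3878 2.0871 0.7734]
scene hinge [ 0.5107 -0.1405  0.0817] [ 1.1928  2.8294 -3.3396]
scene catch [0.5469 0.0487 0.0613] [ -1.1276 -19.4486  -5.7362]
scene knee_rivet [ 0.639  -0.0993  0.1174] [ 2.4206 -4.0324 -2.6143]
scene stay_foot [ 0.6438 -0.0581  0.0528] [-0.341  -4.121  -2.1959]
scene handle [ 0.5131 -0.1484  0.287 ] [ 4.0712 -1.981   4.4589]
scene front_edge [ 0.5157 -0.1009  0.2998] [-1.9147 -1.9597 -0.8489]
top case [ 0.5279 -0.0378 -0.0003] [-1.3438 -2.6829 -0.2805]
top hinge [ 0.5077 -0.1435  0.0855] [-1.8271 -0.1537  0.4934]
top hinge [0.5907 0.0035 0.007 ] [ 81.159  146.8673 -77.9515]
top catch [ 0.5038 -0.1454  0.2783] [ -44.2911 -213.5516  211.2722]
top knee_rivet [ 0.6354 -0.0945  0.1174] [-1.1733  0.7848 -2.5627]
top stay_foot [ 0.642  -0.0564  0.0516] [-2.1348 -2.4357 -3.3642]
top handle [0.5941 0.0002 0.0073] [  85.1012  146.679  -275.1839]
top handle [ 0.5012 -0.1439  0.28  ] [-7.7585  2.5374 -2.4965]
top front_edge [ 0.512  -0.0956  0.3039] [-5.5996  3.3347  3.2482]
top front_edge [ 0.5293 -0.0315 -0.0012] [  11.636    67.4722 -301.8579]
knee [ 0.6366 -0.0953  0.12  ] foot [ 0.6441 -0.054   0.055 ]
```

```bash
cat > go.py <<'E'
from h import *
import sys
np.set_printoptions(precision=4,suppress=True)
YAW=-1.751; C=np.array([.5293,-.0351,0])
xc=np.array([np.cos(YAW),np.sin(YAW),0]); yc=np.array([-np.sin(YAW),np.cos(YAW),0]); zc=np.array([0,0,1.])
def cw(x,y,z): return C+x*xc+y*yc+z*zc
def wc(p): q=np.array(p)-C; return np.array([q@xc,q@yc,q[2]])
def Rl(lean,y=None):
    a=np.radians(lean); z=np.sin(a)*xc-np.cos(a)*zc; y=yc if y is None else y
    return R.from_matrix(np.array([np.cross(y,z),y,z]).T)
def delta(pos,Rt):
    s=manip.observe(); R0=rot(s['tcp_rot'])
    sh=R0.inv().apply(np.array(pos)-s['position']); rv=np.degrees((R0.inv()*Rt).as_rotvec())
    print('t',round(s['clock'],2),'pos_case',wc(s['position']),'F',s['wrist_force'],'gap',round(s['finger_gap'],3))
    print('shift',sh,'turn',rv)
E
python3 - <<'E'
from go import *
k=wc([.637,-.096,.1195]);print(k)
delta(cw(k[0]-.072,k[1],k[2]+.096),Rl(37))
E
```

```text
[0.0406 0.1169 0.1195]
t 1.9 pos_case [-0.5812 -0.4225  0.2503] F [ 0.7415  0.4119 -0.0732] gap 1.0
shift [-0.6207 -0.4559  0.0348] turn [ 26.0036 -30.5855  77.7232]
```

```bash
python3 -m creep '[[[-0.62,-0.456,0.02],[26,-30.6,77.7]],[[-0.62,-0.456,0.02],[26,-30.6,77.7]],[[-0.62,-0.456,0.02],[26,-30.6,77.7]],[[-0.62,-0.456,0.02],[26,-30.6,77.7]],[[-0.62,-0.456,0.02],[26,-30.6,77.7]]]' 0 30
python3 - <<'E'
from go import *
k=wc([.637,-.096,.1195])
delta(cw(k[0]-.072,k[1],k[2]+.096),Rl(37)); print(manip.observe()['joint_positions'])
E
```

```text
clock: 2.4
position: [0.3586, 0.4039, 0.2442]
tcp_rot: [0.109, 0.481, 0.86, -0.13]
wrist_force: [0.9, 0.9, -0.4]
finger_gap: 0.5
t 2.4 pos_case [-0.4013 -0.2466  0.2442] F [ 0.8697  0.8622 -0.4442] gap 0.5
shift [-0.4836  0.0365  0.1858] turn [ 13.1902 -15.4595  39.2436]
[ 0.7584  0.1277  1.7291 -0.2859  1.4774  0.2618]
```

```bash
python3 -m creep '[[[-0.484,0.036,0.185],[13.2,-15.5,39.2]],[[-0.484,0.036,0.185],[13.2,-15.5,39.2]],[[-0.484,0.036,0.185],[13.2,-15.5,39.2]],[[-0.484,0.036,0.185],[13.2,-15.5,39.2]],[[-0.484,0.036,0.185],[13.2,-15.5,39.2]]]'
python3 - <<'E'
from go import *
k=wc([.637,-.096,.1195])
delta(cw(k[0]-.072,k[1],k[2]+.096),Rl(37)); print(manip.observe()['joint_positions'])
E
```

```text
clock: 2.9
position: [0.4987, 0.1971, 0.2308]
tcp_rot: [0.201, 0.723, 0.616, -0.241]
wrist_force: [0.2, -0.3, -0.2]
finger_gap: 0.499
t 2.9 pos_case [-0.223  -0.0717  0.2308] F [ 0.2278 -0.2634 -0.181 ] gap 0.499
shift [-0.1482  0.185   0.1278] turn [ 0.3967 -0.3938  1.0758]
[ 0.3884  0.2426  1.6863 -0.5307  1.5847  0.6422]
```

```bash
python3 -m creep '[[[-0.148,0.185,0.128],[0.4,-0.4,1]],[[-0.148,0.185,0.128],[0.4,-0.4,1]],[[-0.148,0.185,0.128],[0.4,-0.4,1]],[[-0.148,0.185,0.128],[0.4,-0.4,1]],[[-0.148,0.185,0.128],[0.4,-0.4,1]]]'
python3 - <<'E'
from go import *
k=wc([.637,-.096,.1195])
delta(cw(k[0]-.072,k[1],k[2]+.096),Rl(37)); print(manip.observe()['joint_positions'])
E
```

```text
clock: 3.4
position: [0.6391, -0.0096, 0.2165]
tcp_rot: [0.203, 0.728, 0.608, -0.244]
wrist_force: [-0.0, 0.5, -0.2]
finger_gap: 0.499
t 3.4 pos_case [-0.0448  0.1035  0.2165] F [-0.0387  0.4668 -0.2446] gap 0.499
shift [-0.0101  0.0134  0.0089] turn [ 0.0122 -0.0115  0.0615]
[ 0.0256  0.3824  1.5412 -0.6395  1.4093  0.3734]
```

```bash
python3 -m creep '[[[-0.01,0.0134,0.009],[0,0,0]],[[-0.01,0.0134,0.009],[0,0,0]]]'
python3 - <<'E'
from go import *
for c in('scene','wrist'):
    d=shot(c,c+'1.png')
    for t in('knee_rivet','stay_foot'):
        print(c,t,[(round(x['p'],2),wc(w(d,x['point']))) for x in eyes.place_of(c,t)[:2]])
k=wc([.637,-.096,.1195])
delta(cw(*k),Rl(37))
E
```

```text
clock: 3.6
position: [0.6506, -0.0277, 0.215]
tcp_rot: [0.203, 0.729, 0.607, -0.244]
wrist_force: [0.4, 0.9, -0.2]
finger_gap: 0.503
scene knee_rivet [(0.64, array([0.0431, 0.1176, 0.1207]))]
scene stay_foot [(0.59, array([0.0691, 0.0022, 0.2952])), (0.57, array([0.0012, 0.1168, 0.0568]))]
wrist knee_rivet [(0.74, array([0.0423, 0.1194, 0.1221]))]
wrist stay_foot [(0.83, array([0.0001, 0.1157, 0.0553])), (0.51, array([-0.001 , -0.0017,  0.0028]))]
t 3.9 pos_case [-0.0328  0.1162  0.2154] F [0.2039 0.2394 0.5228] gap 0.501
shift [-0.001   0.0005  0.1208] turn [ 0.0739 -0.0209  0.1591]
```

View pics/scene1.png

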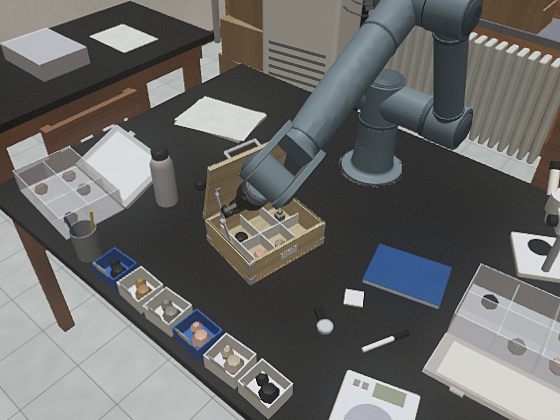

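View pics/wrist1.png

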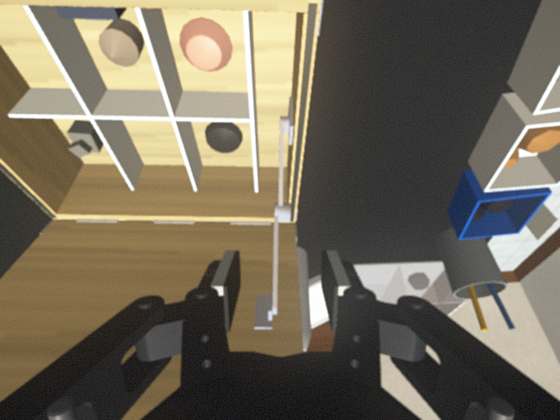

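The wrist view shows the knee rivet at (283,213), centred between the fingers (about 280). The stay foot is at (286,127) and the lid bracket at (265,312). I'll advance along the tool axis.

```bash
python3 -m creep '[[[-0.001,0.001,0.03],[0,0,0]],[[-0.002,0.001,0.06],[0,0,0]],[[-0.0026,0.001,0.09],[0,0,0]],[[-0.0026,0.001,0.11],[0,0,0]],[[-0.0026,0.001,0.12],[0,0,0]]]'
python3 -m creep '[[[0,0,0.002],[0,0,0]]]'
python3 - <<'E'
from go import *
d=shot('wrist','wrist2.png')
print([(round(x['p'],2),wc(w(d,x['point']))) for x in eyes.place_of('wrist','knee_rivet')[:2]])
delta(cw(.042,.1175,.1205),Rl(37))
E
```

```text
clock: 4.4
position: [0.636, -0.0966, 0.1193]
tcp_rot: [0.202, 0.727, 0.609, -0.244]
wrist_force: [-0.4, 0.2, -0.1]
finger_gap: 0.5
clock: 4.5
position: [0.6354, -0.0975, 0.1172]
tcp_rot: [0.202, 0.727, 0.609, -0.245]
wrist_force: [-0.5, -0.6, 0.6]
finger_gap: 0.5
[(0.75, array([0.0445, 0.1199, 0.1212]))]
t 4.6 pos_case [0.042  0.116  0.1181] F [-0.1465  0.1816  0.3997] gap 0.501
shift [-0.0015  0.0014 -0.0019] turn [-0.0104 -0.0198  0.2941]
```

View pics/wrist2.png

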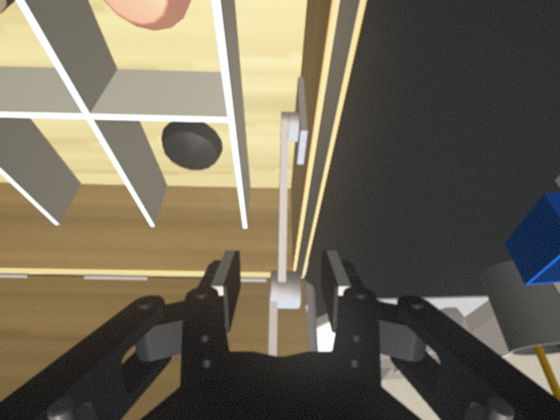

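The wrist view shows the barrel at (287,290) between the pads (centre about 281). I'll shift 1.5 mm and close.

```bash
python3 -m creep '[[[-0.001,0.0015,-0.001],[0,0,0]],[[-0.001,0.0015,-0.001],[0,0,0]],[[-0.001,0.0015,-0.001],[0,0,0]],[[-0.001,0.0015,-0.001],[0,0,0]],[[-0.001,0.0015,-0.001],[0,0,0]]]' 1 40
python3 - <<'E'
from go import *
d=shot('wrist','wrist3.png')
delta(cw(.042,.1175,.1205),Rl(37))
E
```

```text
clock: 5.1
position: [0.6376, -0.0968, 0.1211]
tcp_rot: [0.203, 0.727, 0.609, -0.244]
wrist_force: [-4.5, 3.3, 3.8]
finger_gap: 0.159
t 5.15 pos_case [0.0414 0.1176 0.1211] F [-3.3518  3.4057  3.7207] gap 0.153
shift [-0.0002 -0.0001  0.0008] turn [-0.0061 -0.0139  0.2044]
```

View pics/wrist3.png

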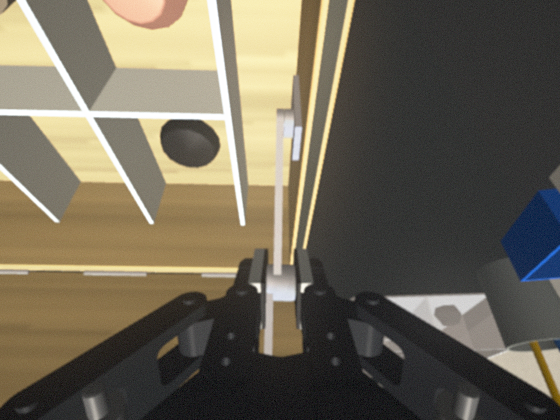

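The rivet is gripped: the gap of 0.155 is about 13 mm, against the 14 mm barrel. Next I work out the arc.

```bash
cat > arc.py <<'E'
from go import *
from scipy.optimize import brentq
F=np.array([-.002,.055]);H=np.array([.11,.085]);l=.0773
# calibrate L on lid: start knee elevation
K0=np.array([.04,.12])-F; a0=np.arctan2(K0[1],K0[0])
L0=F+2*l*np.cos(.07)*np.array([np.cos(a0+.07),np.sin(a0+.07)])
v=L0-H; rL=np.hypot(*v); off=np.arctan2(v[1],-v[0])-1.31
def L(t): return H+rL*np.array([-np.cos(t+off),np.sin(t+off)])
def state(k):
    if k<0: return None
    t=brentq(lambda t:np.hypot(*(L(t)-F))-2*l*np.cos(k/2),0.0,1.30) if k>0.13 else 1.31
    d=L(t)-F; e=np.arctan2(d[1],d[0]); a=e+k/2
    return t,a,F+l*np.array([np.cos(a),np.sin(a)])
if __name__=='__main__':
    print('a0',a0,'rL',rL,'off',off,L0)
    T=Rl(37)
    for k in (0.0001,.1,.2,.3,.4,.5,.6,.7,.8,1.,2.,2.8):
        t,a,K=state(k); d=K-(F+l*np.array([np.cos(a0),np.sin(a0)]))
        print(k,round(t,3),a,d*1000,'tool mm',1000*T.inv().apply(d[0]*xc+d[1]*zc))
E
python3 arc.py
```

```text
a0 0.9971296586267359 rL 0.11158382019987453 off -0.08257853388074343 [0.0724 0.1901]
0.0001 1.31 1.067179658626736 [-4.6472  2.7771] tool mm [ 2.0401 -0.     -5.0146]
0.1 1.31 1.1171296586267359 [-8.0741  4.5553] tool mm [ 3.7068 -0.     -8.4971]Traceback (most recent call last):
  File "arc.py", line 18, in <module>
    t,a,K=state(k); d=K-(F+l*np.array([np.cos(a0),np.sin(a0)]))
          ~~~~~^^^
  File "arc.py", line 11, in state
    t=brentq(lambda t:np.hypot(*(L(t)-F))-2*l*np.cos(k/2),0.0,1.30) if k>0.13 else 1.31
      ~~~~~~^^^^^^^^^^^^^^^^^^^^^^^^^^^^^^^^^^^^^^^^^^^^^^^^^^^^^^^
    r = _zeros._brentq(f, a, b, xtol, rtol, maxiter, args, full_output, disp)
ValueError: f(a) and f(b) must have different signs
```

```bash
sed -i 's/,0.0,1.30) if k>0.13/,0.0,1.312) if k>0.14/' arc.py; python3 arc.py
```

```text
a0 0.9971296586267359 rL 0.11158382019987453 off -0.08257853388074343 [0.0724 0.1901]
0.0001 1.31 1.067179658626736 [-4.6472  2.7771] tool mm [ 2.0401 -0.     -5.0146]
0.1 1.31 1.1171296586267359 [-8.0741  4.5553] tool mm [ 3.7068 -0.     -8.4971]
0.2 1.305 1.1693832171102974 [-11.7493   6.2298] tool mm [  5.6342  -0.     -12.0463]
0.3 1.294 1.2248760575460098 [-15.7424   7.7955] tool mm [  7.881   -0.     -15.6997]
0.4 1.278 1.2824943179767971 [-19.9736   9.1841] tool mm [ 10.4245  -0.     -19.3552]
0.5 1.258 1.342169419850967 [-24.4326  10.363 ] tool mm [ 13.2761  -0.     -22.9801]
0.6 1.233 1.4038173288357483 [-29.1043  11.2993] tool mm [ 16.4437  -0.     -26.5394]
0.7 1.205 1.4673411136251886 [-33.9691  11.9611] tool mm [ 19.9305  -0.     -29.9957]
0.8 1.173 1.5326335681437566 [-39.0026  12.3182] tool mm [ 23.7356  -0.     -33.3101]
1.0 1.098 1.6680589663731045 [-49.4585  12.0091] tool mm [ 32.272   -0.     -39.3557]
2.0 0.572 2.408440070954266 [-99.3911 -13.1952] tool mm [ 87.3183  -0.     -49.2769]
2.8 0.049 2.9525871625233577 [-117.8753  -50.4023] tool mm [124.4722  -0.     -30.6861]
```

```bash
python3 -m creep '[[[0.001,0,-0.0025],[0,0,0]],[[0.002,0,-0.005],[0,0,0]],[[0.0037,0,-0.0085],[0,0,0]],[[0.0056,0,-0.012],[0,0,0]],[[0.0079,0,-0.0157],[0,0,0]]]' 1 40
python3 - <<'E'
from go import *
delta(cw(.042,.1175,.1205),Rl(37))
E
```

```text
clock: 5.65
position: [0.6405, -0.0822, 0.1286]
tcp_rot: [0.203, 0.727, 0.608, -0.244]
wrist_force: [0.1, -5.5, -3.7]
finger_gap: 0.155
t 5.65 pos_case [0.0264 0.1178 0.1286] F [ 0.0793 -5.526  -3.6842] gap 0.155
shift [-0.0076 -0.0003  0.0159] turn [-0.011   0.0146  0.1485]
```

```bash
python3 -m creep '[[[0.0025,0,-0.0036],[0,0,0]],[[0.0054,0,-0.0072],[0,0,0]],[[0.0086,0,-0.0108],[0,0,0]],[[0.012,0,-0.0143],[0,0,0]],[[0.012,0,-0.0143],[0,0,0]]]'
python3 - <<'E'
from go import *
d=shot('wrist','wrist4.png');d=shot('scene','scene4.png')
delta(cw(.042,.1175,.1205),Rl(37))
E
```

```text
clock: 6.15
position: [0.6442, -0.0642, 0.1333]
tcp_rot: [0.203, 0.728, 0.608, -0.244]
wrist_force: [-0.7, -1.2, 1.2]
finger_gap: 0.156
t 6.25 pos_case [0.0081 0.1182 0.1333] F [-0.468  -2.2021  1.325 ] gap 0.148
shift [-0.0194 -0.0007  0.0306] turn [ 0.0425 -0.0098  0.0946]
```

View pics/wrist4.png

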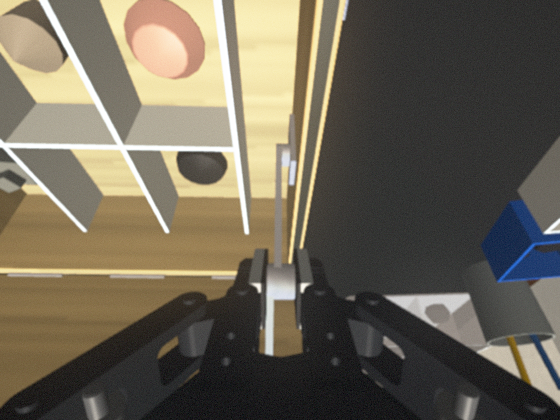

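The wrist view shows the barrel still held at (281,285), with the knee at about 0.69 and the lid near 1.2. I'll release and back out.

```bash
python3 -m creep '[[[0,0,0],[0,0,0]],[[0,0,0],[0,0,0]],[[0,0,0],[0,0,0]],[[0,0,0],[0,0,0]]]' 0 40
python3 -m creep '[[[0,0,-0.01],[0,0,0]],[[0,0,-0.03],[0,0,0]],[[0,0,-0.06],[0,0,0]],[[0,0,-0.10],[0,0,0]],[[0,0,-0.14],[0,0,0]]]'
python3 - <<'E'
from go import *
from arc import state
for c in('scene','top','wrist'):
    d=shot(c,c+'5.png')
    for t in('knee_rivet','handle','front_edge'):
        print(c,t,[(round(x['p'],2),wc(w(d,x['point']))) for x in eyes.place_of(c,t)[:2]])
for th in(1.17,1.2,1.23):print(th,'handle',.11-.19*np.cos(th)+.054*np.sin(th),.085+.19*np.sin(th)+.054*np.cos(th),'edge',.11-.22*np.cos(th)+.012*np.sin(th),.085+.22*np.sin(th)+.012*np.cos(th))
s=manip.observe();print(s['clock'],wc(s['position']),s['finger_gap'],s['joint_positions'])
E
```

```text
clock: 6.65
position: [0.6441, -0.0641, 0.1333]
tcp_rot: [0.203, 0.728, 0.608, -0.244]
wrist_force: [-0.2, 1.2, 0.6]
finger_gap: 0.499
clock: 7.15
position: [0.659, 0.0199, 0.2466]
tcp_rot: [0.203, 0.727, 0.608, -0.244]
wrist_force: [0.4, 0.8, 0.0]
finger_gap: 0.499
scene knee_rivet [(0.41, array([0.0102, 0.1196, 0.1287]))]
scene handle [(0.7, array([0.0958, 0.0045, 0.2861])), (0.52, array([-0.0497, -0.0089,  0.0065]))]
scene front_edge [(0.69, array([-0.3175, -0.0502,  0.0008])), (0.68, array([ 0.0468, -0.004 ,  0.2928]))]
top knee_rivet [(0.42, array([0.0082, 0.1124, 0.1301]))]
top handle [(0.84, array([ 0.0961, -0.0068,  0.2803]))]
top front_edge [(0.76, array([ 0.0436, -0.0037,  0.2962]))]
wrist knee_rivet [(0.72, array([0.0112, 0.1167, 0.132 ]))]
wrist handle []
wrist front_edge []
1.17 handle 0.08559171225918757 0.28101080452251026 edge 0.035215636625022965 0.2922469517136486
1.2 handle 0.09148213729166224 0.2816547450755134 edge 0.04146576304673852 0.29439689196650987
1.23 handle 0.09738922715065618 0.28212170963174565 edge 0.04777756565578979 0.29635838915046747
7.75 [-0.0758  0.1178  0.2443] 0.4995479438591679 [ 0.0653  0.4095  1.452  -0.6262  1.4826  0.3658]
```

View pics/scene5.png

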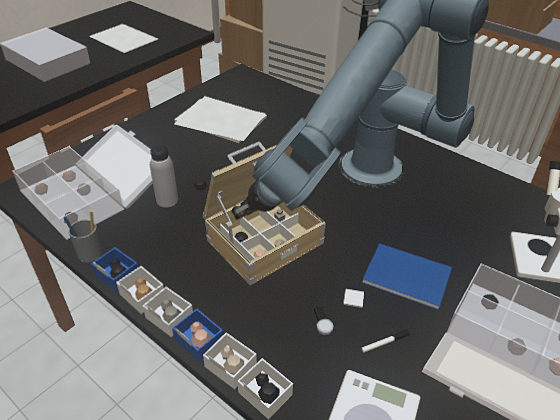

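The knee stays at about 0.67 and the lid at about 1.21. In the scene view the handle is at (247,152), behind the lid. I'll move up and turn the hand for the handle grasp.

```bash
cat >> go.py <<'E'
def Rh(lean):
    a=np.radians(lean); z=np.sin(a)*xc-np.cos(a)*zc; y=-np.cos(a)*xc-np.sin(a)*zc
    return R.from_matrix(np.array([-yc,y,z]).T)
E
python3 - <<'E'
from go import *
delta(cw(-.06,.06,.39),Rh(12))
E
```

```text
t 7.75 pos_case [-0.0758  0.1178  0.2443] F [-0.2587  0.2426 -0.2064] gap 0.5
shift [-0.1002 -0.0581 -0.1068] turn [-19.6619  19.5572 -88.316 ]
```

```bash
python3 -m creep '[[[-0.1,-0.058,-0.107],[-19.7,19.6,-88.3]],[[-0.1,-0.058,-0.107],[-19.7,19.6,-88.3]],[[-0.1,-0.058,-0.107],[-19.7,19.6,-88.3]],[[-0.1,-0.058,-0.107],[-19.7,19.6,-88.3]],[[-0.1,-0.058,-0.107],[-19.7,19.6,-88.3]]]' 0.4 40
python3 - <<'E'
from go import *
delta(cw(.094,0,.38),Rh(12)); print(manip.observe()['joint_positions'])
E
```

```text
clock: 8.25
position: [0.5993, 0.0133, 0.394]
tcp_rot: [0.115, 0.466, 0.856, -0.192]
wrist_force: [-0.3, 0.9, 0.1]
finger_gap: 0.301
t 8.25 pos_case [-0.0602  0.0602  0.394 ] F [-0.2535  0.9105  0.1232] gap 0.301
shift [-0.054  -0.1394  0.0724] turn [-10.1964  10.7471 -47.101 ]
[ 0.0055  0.0703  1.5364 -0.4518  1.5222 -0.5496]
```

```bash
python3 -m creep '[[[-0.054,-0.139,0.072],[-10.2,10.7,-47.1]],[[-0.054,-0.139,0.072],[-10.2,10.7,-47.1]],[[-0.054,-0.139,0.072],[-10.2,10.7,-47.1]],[[-0.054,-0.139,0.072],[-10.2,10.7,-47.1]],[[-0.054,-0.139,0.072],[-10.2,10.7,-47.1]]]'
python3 - <<'E'
from go import *
delta(cw(.094,0,.37),Rh(12)); print(manip.observe()['joint_positions'])
E
```

```text
clock: 8.75
position: [0.5108, -0.1296, 0.3803]
tcp_rot: [0.012, 0.16, 0.979, -0.122]
wrist_force: [-0.3, 0.4, 0.2]
finger_gap: 0.304
t 8.75 pos_case [ 0.0963 -0.0012  0.3803] F [-0.2636  0.4125  0.1762] gap 0.304
shift [-0.0003  0.0048  0.0094] turn [-1.8742  1.7746 -8.4307]
[-0.3585 -0.1429  1.7391 -0.2362  1.4751 -1.5905]
```

```bash
python3 -m creep '[[[-0.0003,0.0045,0.009],[-1.9,1.8,-8.4]],[[-0.0003,0.0045,0.009],[-1.9,1.8,-8.4]]]'
python3 - <<'E'
from go import *
for c in('wrist','top','scene'):
    d=shot(c,c+'6.png')
    for t in('handle','knee_rivet','front_edge'):
        print(c,t,[(round(x['p'],2),wc(w(d,x['point']))) for x in eyes.place_of(c,t)[:2]])
delta(cw(.094,0,.286),Rh(12))
E
```

```text
clock: 8.95
position: [0.5118, -0.1288, 0.3692]
tcp_rot: [-0.011, 0.091, 0.99, -0.104]
wrist_force: [0.3, -0.3, -0.8]
finger_gap: 0.301
wrist handle []
wrist knee_rivet [(0.58, array([0.0118, 0.1183, 0.1303]))]
wrist front_edge [(0.73, array([ 0.0437, -0.0011,  0.2943])), (0.62, array([0.0111, 0.1172, 0.13  ]))]
top handle [(0.75, array([ 0.096 , -0.0063,  0.2798]))]
top knee_rivet [(0.6, array([ 0.3455,  0.1275, -0.0033])), (0.47, array([-0.0896, -0.0014,  0.0659]))]
top front_edge [(0.61, array([ 0.0471, -0.0052,  0.2949]))]
scene handle [(0.66, array([0.0981, 0.0012, 0.2865]))]
scene knee_rivet [(0.63, array([ 0.0509, -0.0022,  0.2932])), (0.6, array([0.0108, 0.1211, 0.129 ]))]
scene front_edge []
t 9.55 pos_case [ 0.0941 -0.      0.3706] F [ 0.3082 -0.1715  0.3032] gap 0.303
shift [-0.      0.0176  0.0827] turn [ 0.0248 -0.0087 -0.0331]
```

View pics/wrist6.png

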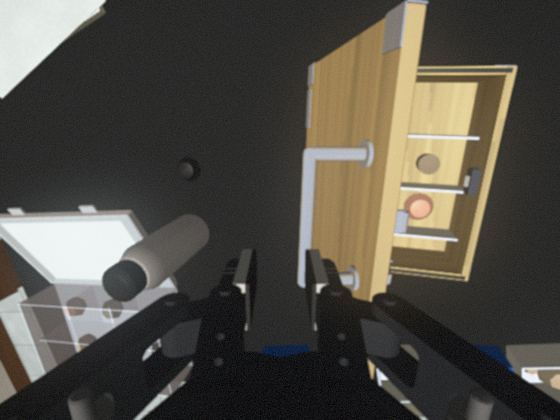

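View pics/scene6.png

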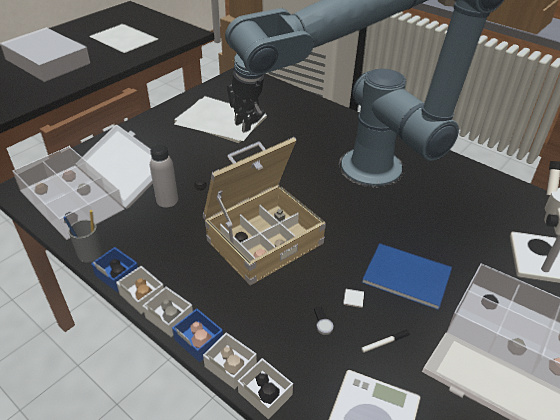

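The wrist view shows the bar running from (308,152) to (303,283), to the lid side of the jaw centre (281). I'll project those pixels to check.

```bash
cat >> go.py <<'E'
def pix(d,u,v,z):
    f=210/np.tan(np.radians(d['vertical_fov'])/2)
    a=np.array([(u-d['cx'])/f,(v-d['cy'])/f]); p=a.copy()
    for _ in range(20): p=a/(1+d['k1']*(p@p))
    r=rot(d['rotation']).apply([p[0],-p[1],-1]); o=np.array(d['origin'])
    return wc(o+r*(z-o[2])/r[2])
E
python3 - <<'E'
from go import *
d=eyes.read_camera('wrist')
for uv in((308,152),(303,283),(306,215)): print(uv,pix(d,*uv,.282))
for uv in((425,3),(372,295)): print('edge',uv,pix(d,*uv,.296))
E
```

```text
(308, 152) [ 0.0926 -0.0521  0.282 ]
(303, 283) [0.0938 0.0514 0.282 ]
(306, 215) [ 0.0928 -0.0059  0.282 ]
edge (425, 3) [ 0.0303 -0.1337  0.296 ]
edge (372, 295) [0.0422 0.0467 0.296 ]
```

```bash
python3 -m creep '[[[0,0.010,0.03],[0,0,0]],[[0,0.015,0.05],[0,0,0]],[[0,0.0175,0.066],[0,0,0]],[[0,0.018,0.078],[0,0,0]],[[0,0.018,0.0825],[0,0,0]]]'
python3 -m creep '[[[0,0,0.001],[0,0,0]]]'
python3 - <<'E'
from go import *
delta(cw(.0935,0,.286),Rh(12))
d=shot('wrist','wrist7.png')
E
```

```text
clock: 10.1
position: [0.5121, -0.1273, 0.2849]
tcp_rot: [-0.01, 0.09, 0.99, -0.104]
wrist_force: [-0.3, -0.3, 0.1]
finger_gap: 0.298
clock: 10.2
position: [0.5122, -0.1279, 0.284]
tcp_rot: [-0.01, 0.09, 0.99, -0.104]
wrist_force: [0.6, -0.5, -0.1]
finger_gap: 0.301
t 10.2 pos_case [ 0.0943 -0.0002  0.284 ] F [ 0.5995 -0.5365 -0.0702] gap 0.301
shift [-0.0002  0.0004 -0.0021] turn [ 0.0302 -0.0965 -0.0491]
```

View pics/wrist7.png

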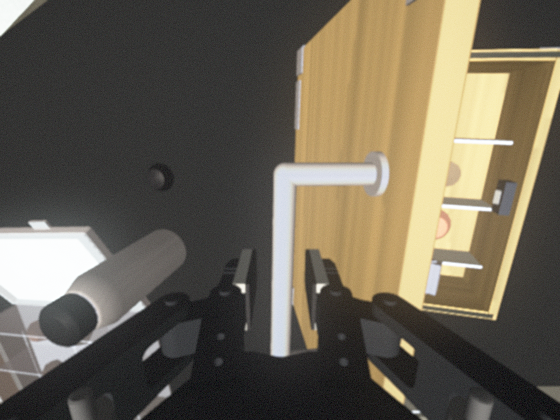

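The bar, at columns 273–295, lies centred between the pads (252 and 310). Closing now.

```bash
python3 -m creep '[[[0,0,0],[0,0,0]],[[0,0,0],[0,0,0]],[[0,0,0],[0,0,0]],[[0,0,0],[0,0,0]]]' 1 40
cat > arch.py <<'E'
from go import *
def hp(t): return np.array([.11-.19*np.cos(t)+.054*np.sin(t),.085+.19*np.sin(t)+.054*np.cos(t)])
def fitth(p):  # p tcp in case, returns angle of bar about hinge
    v=np.array([p[0]-.11,p[2]-.085]); r=np.hypot(*v); return np.arctan2(v[1],-v[0])-np.arctan2(.054,.19)+0, r
if __name__=='__main__':
    s=manip.observe();p=wc(s['position']); t,r=fitth(p); print('th',t,'r',r,'nominal r',np.hypot(.19,.054),'F',s['wrist_force'],'gap',s['finger_gap'],s['clock'],p)
    T=rot(s['tcp_rot'])
    th=float(sys.argv[1]) if len(sys.argv)>1 else t; off=np.array([p[0],p[2]])-hp(th)
    for dt in [.04,.08,.12,.16,.2,.25,.3,.35,.4]:
        d=hp(th-dt)-hp(th); print(dt,T.inv().apply(d[0]*xc+d[1]*zc))
E
python3 arch.py
```

```text
clock: 10.65
position: [0.5127, -0.1278, 0.285]
tcp_rot: [-0.009, 0.09, 0.99, -0.104]
wrist_force: [0.1, 1.7, 2.4]
finger_gap: 0.097
th 1.2149021488225027 r 0.20067496116300426 nominal r 0.19752468200202222 F [0.0569 1.7046 2.4181] gap 0.09705623302470551 10.65 [0.0942 0.0003 0.285 ]
0.04 [ 0.      0.0079 -0.0009]
0.08 [ 0.      0.0157 -0.0014]
0.12 [ 0.      0.0236 -0.0017]
0.16 [ 0.      0.0315 -0.0016]
0.2 [ 0.0001  0.0394 -0.0012]
0.25 [ 0.0001  0.0493 -0.0002]
0.3 [0.0001 0.059  0.0012]
0.35 [0.0001 0.0687 0.0031]
0.4 [0.0001 0.0783 0.0055]
```

```bash
python3 -m creep '[[[0,0.008,-0.0009],[0,0,0]],[[0,0.0157,-0.0014],[0,0,0]],[[0,0.0236,-0.0017],[0,0,0]],[[0,0.0315,-0.0016],[0,0,0]],[[0,0.0394,-0.0012],[0,0,0]]]'
python3 arch.py
```

```text
clock: 11.15
position: [0.5206, -0.0891, 0.2785]
tcp_rot: [-0.008, 0.09, 0.99, -0.104]
wrist_force: [5.8, -4.1, -1.2]
finger_gap: 0.096
th 1.0153536315607299 r 0.20121742661482406 nominal r 0.19752468200202222 F [ 5.7955 -4.0547 -1.1694] gap 0.09607624905904998 11.15 [0.0547 0.0011 0.2785]
0.04 [0.     0.0079 0.0007]
0.08 [0.     0.0157 0.0017]
0.12 [0.     0.0235 0.0031]
0.16 [0.0001 0.0312 0.0047]
0.2 [0.0001 0.0389 0.0066]
0.25 [0.0001 0.0483 0.0095]
0.3 [0.0001 0.0576 0.0128]
0.35 [0.0001 0.0667 0.0166]
0.4 [0.0002 0.0757 0.0209]
```

```bash
python3 -m creep '[[[-0.0003,0.008,0.0007],[0,0,0]],[[-0.0005,0.0157,0.0017],[0,0,0]],[[-0.0007,0.0235,0.0031],[0,0,0]],[[-0.0009,0.0312,0.0047],[0,0,0]],[[-0.001,0.0389,0.0066],[0,0,0]]]'
python3 arch.py
```

```text
clock: 11.65
position: [0.5283, -0.0525, 0.2633]
tcp_rot: [-0.008, 0.09, 0.99, -0.104]
wrist_force: [2.5, 0.1, 0.2]
finger_gap: 0.098
th 0.8145779653156549 r 0.20098314994348804 nominal r 0.19752468200202222 F [2.4774 0.0644 0.1566] gap 0.09824932093125632 11.65 [0.0173 0.0021 0.2633]
0.04 [0.     0.0076 0.0023]
0.08 [0.     0.015  0.0048]
0.12 [0.     0.0224 0.0077]
0.16 [0.0001 0.0297 0.0108]
0.2 [0.0001 0.0368 0.0143]
0.25 [0.0001 0.0455 0.019 ]
0.3 [0.0001 0.0539 0.0241]
0.35 [0.0002 0.0621 0.0296]
0.4 [0.0002 0.07   0.0356]
```

```bash
python3 -m creep '[[[-0.0002,0.0076,0.0023],[0,0,0]],[[-0.0004,0.015,0.0048],[0,0,0]],[[-0.0006,0.0224,0.0077],[0,0,0]],[[-0.0008,0.0297,0.0108],[0,0,0]],[[-0.001,0.0368,0.0143],[0,0,0]]]'
python3 arch.py
```

```text
clock: 12.15
position: [0.5351, -0.0194, 0.2411]
tcp_rot: [-0.008, 0.09, 0.99, -0.104]
wrist_force: [0.8, -0.2, 0.9]
finger_gap: 0.097
th 0.6130814053960205 r 0.20089094893204829 nominal r 0.19752468200202222 F [ 0.7851 -0.2149  0.87  ] gap 0.09721399426938435 12.15 [-0.0164  0.0029  0.2411]
0.04 [0.     0.007  0.0037]
0.08 [0.     0.0138 0.0077]
0.12 [0.     0.0204 0.012 ]
0.16 [0.0001 0.0269 0.0166]
0.2 [0.0001 0.0332 0.0214]
0.25 [0.0001 0.0407 0.0277]
0.3 [0.0001 0.048  0.0344]
0.35 [0.0001 0.0549 0.0415]
0.4 [0.0001 0.0614 0.0489]
```

```bash
python3 -m creep '[[[-0.0002,0.007,0.0037],[0,0,0]],[[-0.0004,0.0138,0.0077],[0,0,0]],[[-0.0006,0.0204,0.012],[0,0,0]],[[-0.0008,0.0269,0.0166],[0,0,0]],[[-0.001,0.0332,0.0214],[0,0,0]]]'
python3 - <<'E'
from go import *
d=shot('scene','scene8.png')
E
python3 arch.py
```

```text
clock: 12.65
position: [0.5409, 0.0085, 0.2125]
tcp_rot: [-0.009, 0.09, 0.99, -0.104]
wrist_force: [-0.3, -0.2, 3.3]
finger_gap: 0.099
th 0.405513279675016 r 0.20082591908576333 nominal r 0.19752468200202222 F [ 2.2007  2.9187 -1.5899] gap 0.1024390761993959 12.7 [-0.0459  0.0036  0.2117]
0.04 [0.     0.006  0.0051]
0.08 [0.     0.0119 0.0104]
0.12 [0.     0.0175 0.016 ]
0.16 [0.     0.0229 0.0218]
0.2 [0.     0.028  0.0278]
0.25 [0.     0.0341 0.0356]
0.3 [0.0001 0.0398 0.0436]
0.35 [0.0001 0.0451 0.052 ]
0.4 [0.0001 0.0499 0.0606]
```

View pics/scene8.png

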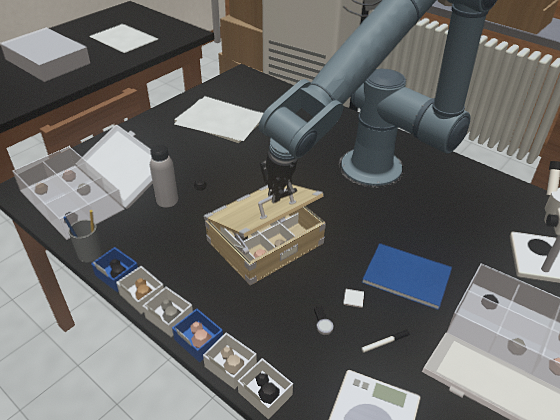

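The scene view shows the lid about a third open with the handle held at (277,203). Continuing down.

```bash
python3 -m creep '[[[-0.0002,0.006,0.0051],[0,0,0]],[[-0.0004,0.0119,0.0104],[0,0,0]],[[-0.0005,0.0175,0.016],[0,0,0]],[[-0.0006,0.0229,0.0218],[0,0,0]],[[-0.0007,0.028,0.0278],[0,0,0]]]'
python3 arch.py
```

```text
clock: 13.2
position: [0.5455, 0.0307, 0.1778]
tcp_rot: [-0.009, 0.09, 0.991, -0.103]
wrist_force: [0.3, -3.2, -2.9]
finger_gap: 0.098
th 0.20472945638864354 r 0.20039840666615594 nominal r 0.19752468200202222 F [ 0.3429 -3.2418 -2.8775] gap 0.09806310494024385 13.2 [-0.0676  0.0041  0.1778]
0.04 [0.     0.0049 0.0062]
0.08 [0.     0.0095 0.0126]
0.12 [0.     0.0139 0.0192]
0.16 [0.     0.0181 0.0259]
0.2 [0.     0.0219 0.0328]
0.25 [0.     0.0263 0.0416]
0.3 [0.     0.0303 0.0507]
0.35 [0.     0.0338 0.0599]
0.4 [0.     0.0369 0.0693]
```

```bash
python3 -m creep '[[[-0.0001,0.0038,0.0047],[0,0,0]],[[-0.0002,0.0073,0.0095],[0,0,0]],[[-0.0003,0.0106,0.0143],[0,0,0]],[[-0.0004,0.0139,0.0192],[0,0,0]],[[-0.0004,0.016,0.0225],[0,0,0]]]'
python3 arch.py
```

```text
clock: 13.7
position: [0.5477, 0.0416, 0.1519]
tcp_rot: [-0.009, 0.09, 0.991, -0.103]
wrist_force: [-0.5, -1.8, -2.5]
finger_gap: 0.099
th 0.06394008931482387 r 0.20023231877651448 nominal r 0.19752468200202222 F [-0.4926 -1.804  -2.4651] gap 0.09929656368112286 13.7 [-0.0787  0.0044  0.1519]
0.04 [-0.      0.004   0.0068]
0.08 [-0.      0.0077  0.0138]
0.12 [-0.      0.0111  0.0209]
0.16 [-0.      0.0143  0.0282]
0.2 [-0.      0.0171  0.0355]
0.25 [-0.      0.0202  0.0449]
0.3 [-0.      0.0229  0.0544]
0.35 [-0.      0.0251  0.064 ]
0.4 [-0.      0.0268  0.0738]
```

```bash
python3 -m creep '[[[0,0.0015,0.0025],[0,0,0]],[[0,0.0025,0.0045],[0,0,0]],[[0,0.003,0.0055],[0,0,0]]]'
python3 arch.py; python3 - <<'E'
from go import *
for c in('scene','wrist'):
    d=shot(c,c+'9.png')
    for t in('handle','front_edge'):
        print(c,t,[(round(x['p'],2),wc(w(d,x['point']))) for x in eyes.place_of(c,t)[:2]])
print(manip.observe()['wrist_force'])
E
```

```text
clock: 14.0
position: [0.5481, 0.0427, 0.1481]
tcp_rot: [-0.01, 0.09, 0.99, -0.104]
wrist_force: [-8.4, -3.1, 13.8]
finger_gap: 0.101
th 0.043822678177459606 r 0.20011957618059958 nominal r 0.19752468200202222 F [-8.3909 -3.0794 13.8351] gap 0.10075418495842474 14.0 [-0.0799  0.0045  0.1481]
0.04 [-0.      0.0039  0.0069]
0.08 [-0.      0.0074  0.0139]
0.12 [-0.      0.0107  0.0211]
0.16 [-0.      0.0138  0.0284]
0.2 [-0.      0.0165  0.0358]
0.25 [-0.      0.0195  0.0452]
0.3 [-0.0001  0.022   0.0548]
0.35 [-0.0001  0.024   0.0645]
0.4 [-0.0001  0.0255  0.0742]
scene handle [(0.89, array([-0.0779,  0.0072,  0.1452]))]
scene front_edge [(0.6, array([-0.1058,  0.0017,  0.1006]))]
wrist handle [(0.71, array([-0.0769,  0.0028,  0.1431]))]
wrist front_edge [(0.73, array([-0.1093,  0.0055,  0.1014]))]
[-7.3598 -2.1539 10.5206]
```

The lid now rests on the catch, with 10–14 N upward on the tool. I'll ease off, release and rise.

```bash
python3 -m creep '[[[0,0,-0.0008],[0,0,0]],[[0,0,-0.001],[0,0,0]],[[0,0,-0.001],[0,0,0]]]' 0.3 40
python3 -m creep '[[[0,0,0],[0,0,0]],[[0,0,-0.005],[0,0,0]],[[0,0,-0.02],[0,0,0]],[[0,0,-0.05],[0,0,0]],[[0,0,-0.07],[0,0,0]]]'
python3 - <<'E'
from go import *
for c in('wrist','scene'):
    d=shot(c,c+'10.png')
    for t in('handle','front_edge'):
        print(c,t,[(round(x['p'],2),wc(w(d,x['point']))) for x in eyes.place_of(c,t)[:2]])
s=manip.observe();print(s['clock'],wc(s['position']),s['wrist_force'],s['joint_positions'])
E
```

```text
clock: 14.6
position: [0.5484, 0.0432, 0.1492]
tcp_rot: [-0.009, 0.09, 0.99, -0.104]
wrist_force: [0.0, -0.1, -0.5]
finger_gap: 0.347
clock: 15.1
position: [0.5519, 0.058, 0.2207]
tcp_rot: [-0.008, 0.09, 0.991, -0.104]
wrist_force: [0.6, -0.0, 0.2]
finger_gap: 0.348
wrist handle [(0.55, array([-0.078 , -0.0006,  0.1454]))]
wrist front_edge [(0.62, array([-0.1114, -0.0002,  0.1022]))]
scene handle [(0.9, array([-0.0773,  0.0071,  0.1499])), (0.19, array([-0.1062,  0.0005,  0.1029]))]
scene front_edge [(0.79, array([-0.1065,  0.003 ,  0.1029])), (0.74, array([-0.0034,  0.0005, -0.0011]))]
15.4 [-0.0948  0.0041  0.2166] [-0.2538 -0.4242 -0.4471] [-0.0127  0.0964  1.8    -0.2148  1.2888 -1.3385]
```

View pics/wrist10.png

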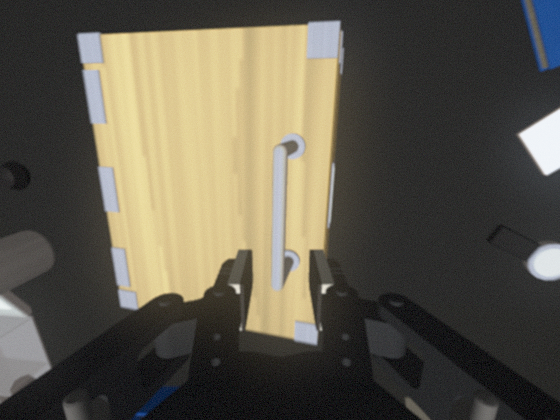

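View pics/scene10.png

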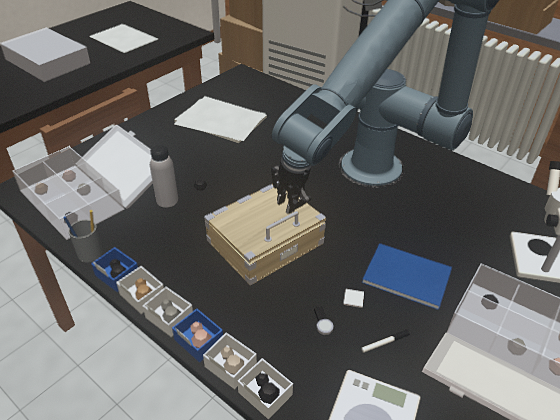

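The wrist view shows the lid closed to its rest on the catch, with the bar at (280,150)–(278,288) and the front edge at about column 335. I'll turn the hand so the shut fingers fit the strip, leaning to the front.

```bash
python3 - <<'E'
from go import *
delta(cw(-.11,.002,.20),Rl(15))
E
```

```text
t 15.4 pos_case [-0.0948  0.0041  0.2166] F [-0.2538 -0.4242 -0.4471] gap 0.351
shift [0.0021 0.0183 0.0131] turn [ 2.2689 -2.4423 89.9725]
```

```bash
python3 -m creep '[[[0.002,0.018,0.002],[2.3,-2.4,90]],[[0.002,0.018,0.002],[2.3,-2.4,90]],[[0.002,0.018,0.002],[2.3,-2.4,90]],[[0.002,0.018,0.002],[2.3,-2.4,90]],[[0.002,0.018,0.002],[2.3,-2.4,90]]]' 1 40
python3 - <<'E'
from go import *
delta(cw(-.105,.002,.20),Rl(15))
E
```

```text
clock: 15.9
position: [0.5505, 0.0746, 0.2093]
tcp_rot: [0.037, 0.448, 0.887, -0.111]
wrist_force: [-0.6, 0.1, -0.7]
finger_gap: -0.003
t 15.9 pos_case [-0.1117  0.0012  0.2093] F [-0.5834  0.0787 -0.7008] gap -0.003
shift [-0.0035 -0.0027  0.0106] turn [ 1.0347 -1.268  46.6868]
```

```bash
python3 -m creep '[[[-0.003,-0.003,0.01],[1,-1.3,46.7]],[[-0.003,-0.003,0.01],[1,-1.3,46.7]],[[-0.003,-0.003,0.01],[1,-1.3,46.7]],[[-0.003,-0.003,0.01],[1,-1.3,46.7]],[[-0.003,-0.003,0.01],[1,-1.3,46.7]]]'
python3 - <<'E'
from go import *
delta(cw(-.0995,.002,.165),Rl(15))
E
```

```text
clock: 16.4
position: [0.5487, 0.0679, 0.1989]
tcp_rot: [0.08, 0.74, 0.66, -0.103]
wrist_force: [0.5, -0.2, 0.6]
finger_gap: 0.003
t 16.4 pos_case [-0.1049  0.0006  0.1989] F [ 0.5035 -0.2381  0.5969] gap 0.003
shift [0.0035 0.0016 0.0341] turn [-0.0297 -0.0542  3.7393]
```

```bash
python3 -m creep '[[[0.0035,0.0016,0.02],[0,0,3.7]],[[0.0035,0.0016,0.034],[0,0,3.7]],[[0.0035,0.0016,0.034],[0,0,3.7]]]'
python3 - <<'E'
from go import *
delta(cw(-.099,.002,.125),Rl(15))
for c in('scene','wrist'): shot(c,c+'11.png')
E
```

```text
clock: 16.7
position: [0.5466, 0.062, 0.1615]
tcp_rot: [0.081, 0.761, 0.636, -0.103]
wrist_force: [0.3, -1.4, -0.0]
finger_gap: -0.005
t 16.7 pos_case [-0.0987 -0.0004  0.1615] F [ 0.3306 -1.4462 -0.0222] gap -0.005
shift [0.0098 0.0027 0.0351] turn [-0.4331  0.0236  0.1917]
```

View pics/wrist11.png

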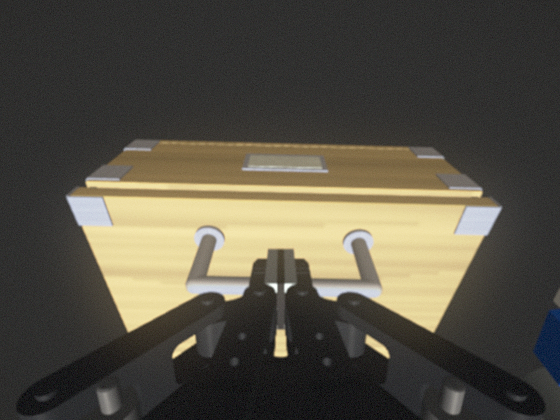

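View pics/scene11.png

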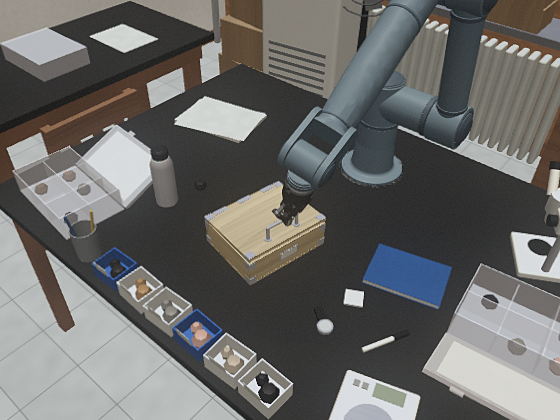

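The wrist view shows the shut fingertips at (281,250), in front of the bar (row 288) and over the strip. I'll descend vertically and check the force.

```bash
python3 -m creep '[[[0.003,0.001,0.01],[0,0,0]],[[0.006,0.002,0.02],[0,0,0]],[[0.007,0.002,0.0255],[0,0,0]],[[0.007,0.002,0.0255],[0,0,0]]]'
python3 - <<'E'
from go import *
delta(cw(-.099,.002,.125),Rl(15))
E
```

```text
clock: 17.2
position: [0.5497, 0.0621, 0.1365]
tcp_rot: [0.082, 0.761, 0.636, -0.102]
wrist_force: [0.3, -0.2, -0.1]
finger_gap: 0.002
t 17.2 pos_case [-0.0993  0.0026  0.1365] F [ 0.2899 -0.2227 -0.1068] gap 0.002
shift [ 0.0027 -0.0006  0.0112] turn [-0.2713 -0.0062  0.1465]
```

No contact yet. Next comes a slow descent over about 12 mm, checking force between calls.

```bash
python3 -m creep '[[[0.001,0,0.004],[0,0,0]],[[0.002,0,0.008],[0,0,0]],[[0.0025,0,0.0095],[0,0,0]],[[0.0025,0,0.0095],[0,0,0]]]'
python3 -m creep '[[[0.0005,0,0.0018],[0,0,0]],[[0.0005,0,0.0018],[0,0,0]]]'
```

```text
clock: 17.6
position: [0.5495, 0.0621, 0.1265]
tcp_rot: [0.082, 0.761, 0.636, -0.102]
wrist_force: [-0.1, -0.2, -0.7]
finger_gap: 0.001
clock: 17.8
position: [0.5494, 0.0621, 0.1245]
tcp_rot: [0.081, 0.761, 0.636, -0.102]
wrist_force: [0.8, 0.0, 0.2]
finger_gap: -0.003
```

```bash
python3 -m creep '[[[0.0003,0,0.001],[0,0,0]],[[0.0003,0,0.001],[0,0,0]]]'
python3 -m creep '[[[0.0003,0,0.001],[0,0,0]],[[0.0003,0,0.001],[0,0,0]]]'
```

```text
clock: 18.0
position: [0.5496, 0.0621, 0.1238]
tcp_rot: [0.082, 0.761, 0.636, -0.102]
wrist_force: [-1.1, 0.0, 1.9]
finger_gap: -0.003
clock: 18.2
position: [0.5497, 0.0622, 0.1234]
tcp_rot: [0.082, 0.761, 0.636, -0.102]
wrist_force: [-1.6, -0.2, 4.1]
finger_gap: -0.001
```

Contact is at TCP z of about 0.124, and each call restarts from the measured pose. So I'll ramp within a call.

```bash
python3 -m creep '[[[0.0003,0,0.0012],[0,0,0]],[[0.0006,0,0.0022],[0,0,0]],[[0.0008,0,0.003],[0,0,0]],[[0.001,0,0.0035],[0,0,0]],[[0.001,0,0.0035],[0,0,0]]]'
```

```text
clock: 18.7
position: [0.5498, 0.0623, 0.1213]
tcp_rot: [0.082, 0.761, 0.636, -0.102]
wrist_force: [-4.9, 0.9, 11.2]
finger_gap: 0.003
```

```bash
python3 -m creep '[[[0.0004,0,0.0016],[0,0,0]],[[0.0006,0,0.0021],[0,0,0]],[[0.0007,0,0.0026],[0,0,0]],[[0.0008,0,0.003],[0,0,0]]]'
```

```text
clock: 19.1
position: [0.5499, 0.0624, 0.1203]
tcp_rot: [0.082, 0.761, 0.636, -0.103]
wrist_force: [-6.8, 1.1, 14.9]
finger_gap: -0.002
```

```bash
python3 -m creep '[[[0.0005,0,0.0019],[0,0,0]],[[0.0006,0,0.0023],[0,0,0]],[[0.0007,0,0.0027],[0,0,0]],[[0.0008,0,0.003],[0,0,0]]]'
```

```text
clock: 19.5
position: [0.55, 0.0624, 0.1195]
tcp_rot: [0.082, 0.761, 0.635, -0.104]
wrist_force: [-8.0, 1.9, 15.9]
finger_gap: -0.004
```

```bash
python3 -m creep '[[[0.0006,0,0.0022],[0,0,0]],[[0.0007,0,0.0026],[0,0,0]],[[0.0008,0,0.003],[0,0,0]]]'
```

```text
clock: 19.8
position: [0.55, 0.0625, 0.1189]
tcp_rot: [0.082, 0.761, 0.635, -0.105]
wrist_force: [-7.7, 1.0, 16.8]
finger_gap: -0.0
```

```bash
python3 -m creep '[[[0.0006,0,0.0023],[0,0,0]],[[0.0007,0,0.0027],[0,0,0]],[[0.0008,0,0.0031],[0,0,0]]]'
```

```text
clock: 20.1
position: [0.5506, 0.0626, 0.1163]
tcp_rot: [0.083, 0.761, 0.635, -0.104]
wrist_force: [-0.4, 1.5, 6.6]
finger_gap: -0.003
```

It snapped: the TCP dropped 2.6 mm and the force fell to 6.6 N. Retreating up and away.

```bash
python3 -m creep '[[[-0.0003,0,-0.002],[0,0,0]],[[-0.001,0,-0.01],[0,0,0]],[[-0.001,0,-0.04],[0,0,0]],[[-0.001,0,-0.08],[0,0,0]],[[-0.001,0,-0.12],[0,0,0]]]'
python3 - <<'E'
from go import *
for c in('scene','top','wrist'):
    d=shot(c,c+'12.png')
    for t in('front_edge','handle'):
        print(c,t,[(round(x['p'],2),wc(w(d,x['point']))) for x in eyes.place_of(c,t)[:2]])
s=manip.observe();print(s['clock'],wc(s['position']),s['wrist_force'])
E
```

```text
clock: 20.6
position: [0.5562, 0.0928, 0.2332]
tcp_rot: [0.082, 0.761, 0.635, -0.104]
wrist_force: [0.6, 0.4, -0.8]
finger_gap: 0.002
scene front_edge [(0.74, array([-0.1068,  0.0039,  0.0939]))]
scene handle [(0.7, array([-0.0755,  0.0077,  0.1435]))]
top front_edge [(0.6, array([-0.1097, -0.0034,  0.0984]))]
top handle [(0.68, array([-0.0767, -0.0008,  0.1397]))]
wrist front_edge [(0.58, array([-0.1063,  0.0025,  0.0963]))]
wrist handle [(0.66, array([-0.0779,  0.0011,  0.1358]))]
21.05 [-0.1301  0.0033  0.2306] [ 0.0166 -0.7535 -0.2279]
```

View pics/scene12.png

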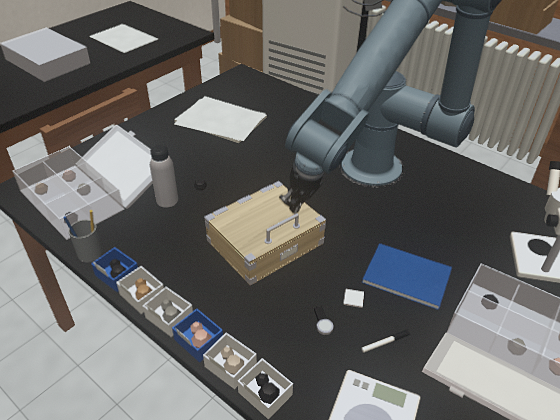

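View pics/wrist12.png

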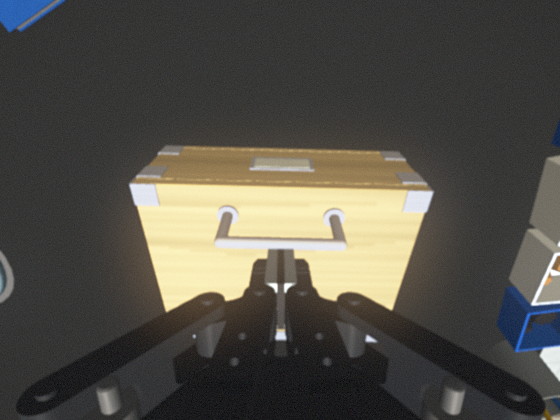

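The lid lies flat with its seam shut (wrist view, row 184). The front edge reads z 94–98 mm, against 101–103 mm before pressing, and nothing touches the hand. Handing in.

```bash
python3 -m creep '[[[0,0,-0.03],[0,0,0]],[[0,0,-0.03],[0,0,0]],[[0,0,-0.03],[0,0,0]]]'; python3 -c "
from bench import manip
print(manip.sign_off())"
```

```text
clock: 21.35
position: [0.5576, 0.0999, 0.2593]
tcp_rot: [0.082, 0.761, 0.635, -0.105]
wrist_force: [-0.2, -0.1, -0.5]
finger_gap: -0.002
the job is handed in; nothing more can be done
None
```

The case is shut: the stay was unlocked, the lid lowered under control, and the catch snapped. I handed in at about 21.4 s with the arm clear.

- **Unlocking:** I gripped the knee rivet and lifted it to about 0.69 rad. The lid was at about 1.2 rad by my geometry.
- **Lowering:** I held the handle and brought the lid down at about 0.4 rad/s until it rested on the catch.
- **Pressing:** I pressed the front strip with up to about 17 N vertical, plus up to 8 N sideways. The force then fell to 6.6 N as the lid dropped 2.6 mm.

**Last checks:**
- **Lid:** The front edge reads 94 to 98 mm above the bench in the three cameras. It read 101 to 103 mm before pressing, and 97 mm is shut.
- **Wrist force:** It read about zero after I withdrew.
- **Bench:** Objects look unmoved in the scene picture, though I did not measure them.
- **Not checked:** The stay and specimens can't be seen with the lid shut. Knee angle, bracket and felt were only inferred from the low forces.
- **Disagreements:** My case axes may be turned by about 1.4°, because the handle drifted 4 mm sideways while lowering. I corrected for that on the way. The networks' sideways positions for the handle and front edge differed by up to 9 mm.

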